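# Feel the play in a lining wheel's crank

### The job

Check the free play in the crank of the pottery lining wheel with the blue knob: swing the crank clockwise (seen from above) until its arm meets resistance at one stop pin, then anticlockwise until it meets resistance at the other, and finally leave it standing about midway between the two pins and let go. Only take up the slack, do not crank the gear itself round, and leave the red-knobbed wheel, the paint dish and the cup as they are.

Things in the scene. Friction and masses are not known exactly. Their poses are not given: they have to be found in the camera images.
- blue_crank (a joint): Angle of the blue crank arm on the steel gear below it, rad, growing anticlockwise from above. The arm lies between two brass stop pins upright on the gear. It swings freely (under 1 N at the knob) from -0.45 (clockwise pin) to 0.45 (anticlockwise pin); 0 is midway. Pushed past a pin it drags gear and platen round, which takes about 12 N at the knob. It stays where left.
- blue_knob (a point): Centre of the blue crank knob: upright round grip, 24 mm in diameter, 46 mm tall (point half-way up, 94 mm above the table), spinning freely on its own pin. It stands at the end of the blue crank arm (16 mm wide, top 68 mm above the table), 90 mm from the crank's upright axis. Nothing stands higher within 80 mm of it.
- blue_machine: Fixed lining wheel, grey base 280 x 130 x 30 mm. Origin: on the table right under the crank's upright axis. Its +x points to the axis, 125 mm away, of the 150 mm aluminium platen with a pink four-lobed clay plaque (top 88 mm above the table). The crank reaches to the other side, along -x to within 50 degrees. z is up.
- blue_mark (a point): Small yellow dot on top of the blue wheel's steel gear, 52 mm from the crank axis, 50 mm above the table, exactly midway in angle between the two brass stop pins (8 mm thick, 46 mm from the axis). It moves only if the gear is dragged round, and stays still while only slack is taken up.
- red_knob (a point): Bystander: centre of the knob of the other, equal lining wheel, which has a red crank and knob and carries a white bowl (rim 127 mm above the table). Not to be moved.
- dish_center (a point): Bystander: loose white paint dish, 90 mm wide, 22 mm high; the point is at its middle, half-way up.
- cup_center (a point): Bystander: loose blue ceramic water cup, 80 mm wide, 65 mm high; the point is on its axis, half-way up.

How it is judged (in metres and radians):
On the way, in this order (a step that is already met when the one before it is completed fails the run):
1. the blue crank has been swung clockwise up to its stop pin (within 5 degrees) (value of joint blue_crank below -0.36 rad), for 0.1 s.
2. the blue crank has then been swung anticlockwise up to the other stop pin (within 5 degrees) (value of joint blue_crank above 0.36 rad), for 0.1 s.
At the end, for the whole second after the job is handed in: The blue crank rests within 10 degrees of midway between its stop pins (joint within 0.175 rad of 0) and is released; the yellow dot on its gear is within 15 mm of its start (gear dragged by under about 16 degrees); red knob within 15 mm, dish and cup within 20 mm of their starts (value of joint blue_crank between -0.175 and 0.175 rad and velocity of joint blue_crank between -0.05 and 0.05 rad/s and distance of each of blue_mark, red_knob from where it was at the start of the episode below 0.015 m and distance of each of dish_center, cup_center from where it was at the start of the episode below 0.02 m); the robot touches nothing.
It fails at once if the blue wheel's gear is cranked round with the arm (yellow dot over 15 mm from its start, about 16 degrees) (distance of blue_mark from where it was at the start of the episode above 0.015 m).
It fails at once if the red wheel's crank is moved (knob over 15 mm) (distance of red_knob from where it was at the start of the episode above 0.015 m).
It fails at once if the dish or the cup is pushed away (over 20 mm) (distance of any of dish_center, cup_center from where it was at the start of the episode above 0.02 m).
It also fails if it takes over 43 s, if anything falls off the work surface, if the arm or the gripper's body presses on something with over 40 N, if the wrist force passes 120 N, or if a joint passes its speed limit or range.

### The arm

A 6-joint arm with a two-finger parallel gripper is mounted at the origin on the work surface. World frame = base frame: x ahead of the robot, y to its left, z up, the work surface at z = 0. Lengths are in mm, angles in rad, forces in N, time in s.
With the tool pointing down it reaches from about 300 to 775 mm from the base axis. Payload 14.6 kg.
Tool frame: the origin (TCP) lies between the finger pads; the fingertips stand 8 mm ahead of it and the grasp point (between the pads) lies 11 mm behind it; z points along the fingers, y is the direction in which the jaws open and shut (so a half turn about z gives the same grasp; the last joint's range is limited). The gripper opens to 94 mm and grips with 3 to 60 N. Pads are 16 mm wide; open, the fingers measure 119 mm over their backs; the gripper's body (75 mm by 177 mm) begins 78 mm behind the grasp point.
Start: joints at [-0.067, 0.3, 1.521, -0, 1.321, -0.067], TCP at [549.99, -0.002, 213.446] pointing down, gripper open.
Joint ranges: [-3.03, 3.03], [-0.79, 2.21], [0.23, 2.52], [-1.04, 4.18], [0, 3.07], [-2.55, 2.55]. Speed limits (rad/s): [2.22, 2.22, 2.57, 3.14, 3.14, 3.14].

### API

Orientations are given as [roll, pitch, yaw] about the fixed x, y, z axes, in that order (R = Rz(yaw) Ry(pitch) Rx(roll)).
In Python, from cell import manip gives the robot as it stands. The module is installed in compiled form; this text tells all that it offers.
- The arm moves only by the tool send_rows, never from a script. Its argument "series" is a list that holds one entry, the list of rows, each a list of 5 numbers: the opening, from 0 (shut) to 1 (fully open), then the shift along the tool's x, y, z in mm, then the turn about the tool's z in degrees. In form: [[[gripper, dx, dy, dz, roll], ...]]. A call has 1 to 10 rows; each row is the pose to reach, as a shift and turn from the pose commanded when the call began, along the tool's axes at that moment; what a row does not reach only later rows make up. A row lasts 1/10 s, in which the tool goes at most 50 mm and 8.59 degrees, less where a joint would pass 70% of its speed; a pose out of reach is approached as far as the arm can. A call with a gripper value outside its range is refused whole. The fingers move at their own pace and stop on an object; "newtons" is the grip in N (left out, the last holds). Time passes only in rows, so rows that repeat a pose let the fingers close. It gives the time, the measured TCP pose, the force and the opening at its end, in the units of the state.
- manip.read_state(): the state, without advancing time (a new reading comes with each control period).
- manip.camera(name): name is "scene" or "side" or "wrist"; returns a dict with "img" (400x640x3 uint8, red, green, blue), "vfov" (degrees; the focal length in pixels is half the picture's height over the tangent of half this angle, whatever the lens; pixels are square), "cx", "cy" (the principal point, pixels), "pose" (4x4, takes a point from camera to world coordinates); the wrist camera has in their place "T_tool_cam" (4x4, takes a point from camera to tool coordinates, whose origin is the TCP and whose axes are the flange's). Camera axes: x right, y down, z forward; pixel columns grow to the right and rows downward; lengths in mm; the calibration is good to about 2 mm. The wrist camera is an equidistant fisheye: a pixel r from the principal point sees the ray r / f radians off the axis. A picture is of the moment at which its call begins: read the wrist's pose just before it. There is no depth.
- manip.sign_off(): hands the job in, once; it reports no verdict.
Trained networks look in a picture, given as the dict that the camera call returned (one of the last four; its "shot" number tells which), for a name from the list of things; names that differ only in an ending like _2 or _b are one class to them, and where a whole thing is asked for, a point or a joint stands for the part that bears it (a point fixed in the world has none). Each returns a list of dicts, best first, with "conf" (0 to 1); they miss things now and then, are a little off and sometimes report something else, mostly with a low value. They report only what shows in the picture. A call takes as long as a camera call.
- manip.find_in(target, picture): "rect" ([left, top, width, height] in pixels, round what is visible of it).
- manip.silhouettes(target, picture): "pixels" (400x640 bool, what is visible of it) and "rect" ([left, top, width, height] in pixels, round what is visible of it).
The state is a dict: "clock": time; "joints": joint angles; "qd": joint speeds; "effort": joint torques, N m; "eef_pos": TCP position; "eef_rot": TCP orientation; "wrist_force": force on the tool from outside, world axes, zero at the start; "moment": the same for the moment, N m; "finger_gap": finger opening in mm.
Only numpy, scipy, OpenCV 4.12 (cv2) and the standard library are available. Lean on these libraries where they do the work, as an engineer would, in place of code of your own. Each camera call takes 0.05 s, during which the arm holds its last target. There are 200 camera calls.

## Working session

There is one attempt and no reset: what is moved stays moved. The work goes in short steps, Python scripts to look and compute and a tool call to move; the robot and the scene stay as the last step left them, time stands still between calls to the robot, and variables do not carry over. Pictures are saved under pics/ and viewed, about 8 in all and at most 12, crops included, and the job is handed in when it is done.

Besides the shell and the picture viewer there is one more tool, called after "Emit:" by a JSON object that holds its "api" and its "payload", one argument or row to a line. send_rows: Moves the arm, as the interface text tells. Its arguments: {"type":"object","properties":{"series":{"type":"array"},"newtons":{"type":"number"}},"required":["series"]}

```bash
mkdir -p pics
cat > h.py <<'E'
import numpy as np, cv2
from scipy.spatial.transform import Rotation as R
from cell import manip
def f(c): return 200/np.tan(np.radians(c["vfov"])/2)
def ray(c,u,v):
    d=np.array([(u-c["cx"])/f(c),(v-c["cy"])/f(c),1]); P=np.array(c["pose"])
    return P[:3,3],P[:3,:3]@d
def onz(c,u,v,z):
    o,d=ray(c,u,v); return o+d*(z-o[2])/d[2]
def proj(c,p):
    P=np.array(c["pose"]); q=P[:3,:3].T@(np.array(p)-P[:3,3]); return f(c)*q[:2]/q[2]+[c["cx"],c["cy"]]
def save(c,n): cv2.imwrite("pics/"+n,c["img"][:,:,::-1])
E
python3 - <<'E'
from h import *
s=manip.read_state();print(s["eef_pos"],s["eef_rot"],s["clock"])
for n in ("scene","side"):
    c=manip.camera(n);save(c,n+"0.png");print(n,np.array(c["pose"]).round(2).tolist(),c["vfov"])
    for t in ("blue_knob","blue_mark","red_knob","dish_center","cup_center","blue_machine"):
        for r in manip.find_in(t,c)[:2]:
            print(t,np.round(r["rect"],1),round(r["conf"],2))
E
```

```text
[5.49734433e+02 1.85663889e-02 2.12878258e+02] [-3.14041896e+00 -4.67137745e-05  1.57083734e+00] 0.0
scene [[0.78, 0.52, -0.34, 785.31], [0.62, -0.65, 0.43, -300.09], [0.0, -0.55, -0.84, 652.68], [0.0, 0.0, 0.0, 1.0]] 56.70123447860689
blue_knob [315.5 101.1  16.8   6.9] 0.57
blue_mark [312.6  95.1  69.2  49.4] 0.94
red_knob [140.4 249.2  71.9  56.1] 0.74
dish_center [245.8 167.   43.7  37.4] 0.62
dish_center [318.6  95.1  62.7  46.5] 0.29
cup_center [323.3 194.9  41.7  47.5] 0.86
cup_center [313.1  98.9 131.5 104.3] 0.69
blue_machine [311.3 105.6 132.7  98.5] 0.94
side [[-1.0, -0.04, 0.05, 523.13], [-0.06, 0.68, -0.73, 608.3], [0.0, -0.73, -0.68, 657.05], [0.0, 0.0, 0.0, 1.0]] 47.080474790468195
blue_knob [340.4 297.7  85.3  44. ] 0.93
blue_mark [310.3 299.5 111.8  76.3] 0.64
red_knob [328.3 115.9  58.4  31.3] 0.92
dish_center [353.5 213.1  47.8  33.8] 0.59
cup_center [263.8 209.2  44.   46.1] 0.62
blue_machine [212.3 266.5 212.  128.4] 0.68
```

View pics/scene0.png

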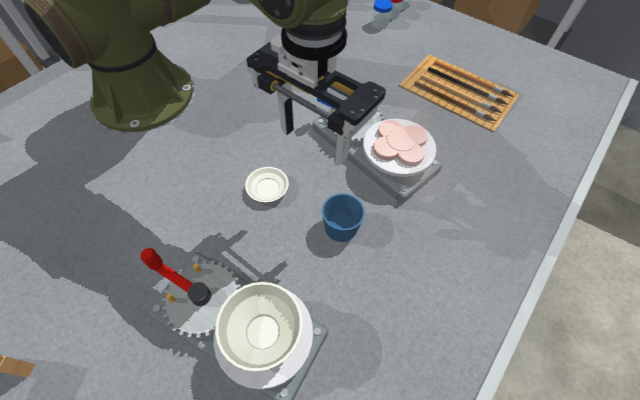

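View pics/side0.png

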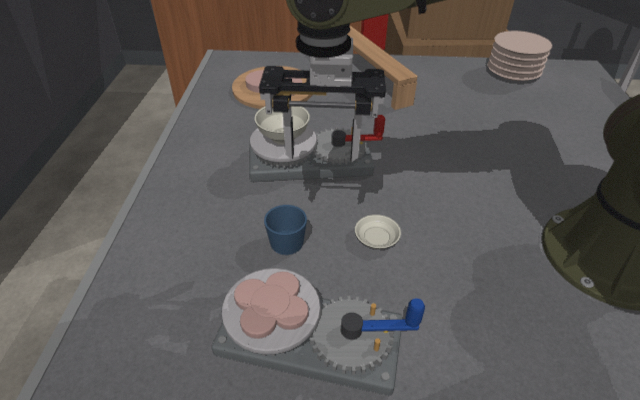

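The side view shows the whole blue wheel: hub near (351,325), knob at (415,312), pins near (373,309) and (377,344). The red wheel, cup and dish are all well away from it. Next I'll measure these from the side picture.

Run:
```python
from h import *
c=manip.camera("side")
im=c["img"][260:390,200:440]
cv2.imwrite("pics/crop.png",cv2.resize(im[20:120,100:240],None,fx=5.5,fy=5.5,interpolation=cv2.INTER_CUBIC)[:,:,::-1])
hsv=cv2.cvtColor(im,cv2.COLOR_RGB2HSV)
def blobs(m,n):
    k,l,st,ce=cv2.connectedComponentsWithStats(m.astype(np.uint8))
    for i in range(1,k):
        if st[i,4]>2: print(n,st[i]+[200,260,0,0,0],(ce[i]+[200,260]).round(1))
blobs(cv2.inRange(hsv,(12,110,80),(35,255,255))>0,"yel")
b=cv2.inRange(hsv,(108,150,50),(130,255,255))>0
blobs(b,"blue")
blobs((im.max(2)<75)&(np.arange(240)[None]>130)&(np.arange(240)[None]<175),"dark")
for u,v,z in ((351,319,80),(415,300,117),(415,312,94),(387,332,50),(271,300,88)): print(u,v,z,onz(c,u,v,z).round(1))
for t in ("blue_machine",):
    for r in manip.silhouettes(t,c)[:2]: print(r["rect"],r["conf"],r["pixels"].sum())
```

```text
yel [371 304   5  11  47] [372.8 308.7]
yel [384 331   4   2   7] [385.3 331.4]
yel [374 339   6  12  55] [376.7 344.3]
blue [362 299  63  32 881] [398.9 319.4]
dark [341 313  22  27 481] [351.3 325.7]
351 319 80 [493.9 226.1  80. ]
415 300 117 [405.3 213.5 117. ]
415 312 94 [402.3 217.8  94. ]
387 332 50 [438.3 225.6  50. ]
271 300 88 [613.7 205.8  88. ]
[213.8, 266.6, 210.9, 129.1] 0.64 16349
```

View pics/crop.png

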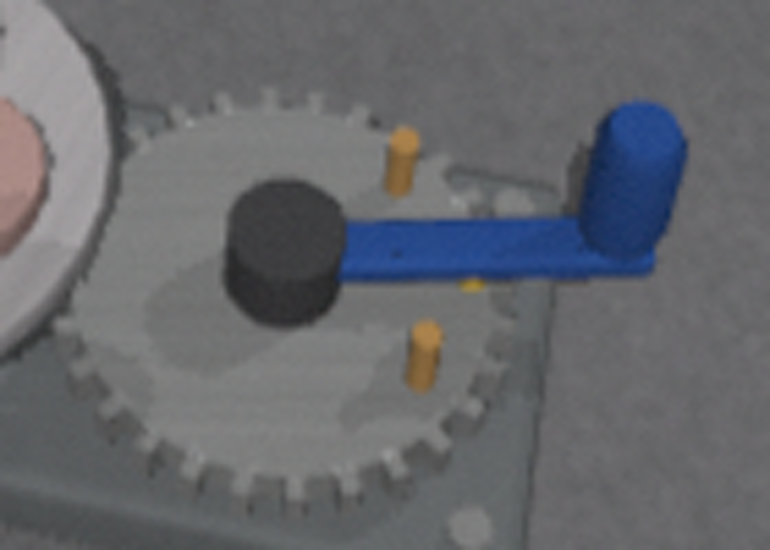

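Run:
```python
from h import *
from scipy.optimize import least_squares
c=manip.camera("side")
A=onz(c,372.9,314.2,50);B=onz(c,376.8,349.6,50);print("pins",A.round(1),B.round(1),np.linalg.norm(A-B))
n=np.array([-(A-B)[1],(A-B)[0]])/np.linalg.norm(A-B); n*=np.sign(-n[0]); print("axis from pins",((A+B)/2)[:2]-34.8*n)
# hub top centre: crop (286,212)
h=(286/5.5+300,212/5.5+280)
for z in (76,80,85): print("hub",z,onz(c,*h,z).round(1))
K=onz(c,644/5.5+300,125/5.5+280,117);print("knobtop",K.round(1))
def P(a,r,z,th): return np.array([a[0]+r*np.cos(th),a[1]+r*np.sin(th),z])
kt=(644/5.5+300,125/5.5+280); dot=(385.6,330.9)
def res(x):
    a=x[:2];th,q=x[2:4];o=[]
    for p,m,w in ((P(a,46,50,th+.714),(372.9,314.2),1),(P(a,46,50,th-.714),(376.8,349.6),1),(P(a,52,50,th),dot,.5),(P(a,90,117,th+q),kt,1),(P(a,0,x[4],0),h,1)):
        o+=list((proj(c,p)-m)*w)
    return o
s=least_squares(res,[493,226,np.pi,0,80]);print(s.x.round(3),np.round(s.fun,2))
print("knob",P(s.x[:2],90,94,s.x[2]+s.x[3]).round(1))
for q in(-.45,0,.45): print(q,P(s.x[:2],90,94,s.x[2]+q).round(1))
```

```text
pins [458.5 195.4  50. ] [454.6 255.7  50. ] 60.45259444567174
axis from pins [491.27667914 227.77925936]
hub 76 [492.2 222.6  76. ]
hub 80 [492.4 225.2  80. ]
hub 85 [492.7 228.5  85. ]
knobtop [402.8 218.  117. ]
[4.91882e+02 2.27802e+02 3.20600e+00 4.60000e-02 8.38500e+01] [-0.43  0.03 -0.43 -0.1   0.11  0.19  0.27 -0.07  0.51  0.05]
knob [402.4 217.9  94. ]
-0.45 [408.5 261.6  94. ]
0 [402.1 222.   94. ]
0.45 [413.6 183.5  94. ]
```

The fit is good, with residuals under 0.5 px and a pin spacing of 60.5 mm against 60.3 mm expected. It puts the axis at (491.9, 227.8), the midway direction at 3.206 rad and the knob at (402.4, 217.9). The crank sits at q≈0.05. I'll go above the knob with the jaws along the tangent.

Emit:
{"api": "send_rows", "payload": {
  "series": [
    [[1,22,-15,0,-8.5],[1,44,-30,0,-17],[1,65,-44,0,-25.5],[1,87,-59,0,-34],[1,109,-74,0,-42.5],[1,131,-88,0,-51],[1,153,-103,0,-59.5],[1,174,-118,0,-68],[1,196,-133,0,-76.5],[1,218,-147.5,0,-85]]
  ]
}}

```text
clock: 1.85
eef_pos: [401.8, 218.8, 213.6]
eef_rot: [3.141, 0.0, 3.06]
wrist_force: [0.5, 0.3, -0.4]
finger_gap: 93.8
```

Emit:
{"api": "send_rows", "payload": {
  "series": [
    [[0.8,0,0,0,-8.5],[0.7,0,0,20,-8.5],[0.7,0,0,40,-8.5],[0.7,0,0,40,-8.5]]
  ]
}}

```text
clock: 2.25
eef_pos: [401.5, 217.6, 171.6]
eef_rot: [-3.14, -0.003, -3.08]
wrist_force: [0.2, -0.6, -0.5]
finger_gap: 67.0
```

Run:
```python
from h import *
s=manip.read_state();print(s["clock"],s["eef_pos"],s["eef_rot"],s["finger_gap"],s["joints"],s["wrist_force"])
save(manip.camera("wrist"),"w1.png")
M=R.from_euler("xyz",s["eef_rot"]).as_matrix();print(M.round(3))
print("to knob in tool",M.T@(np.array([402.4,217.9,86])-s["eef_pos"]))
```

```text
2.25 [401.51406318 217.62349396 171.58407609] [-3.14033584 -0.00341    -3.08036794] 67.00457231776385 [ 4.16455109e-01  1.35911055e-01  1.82314817e+00  8.27515065e-06
  1.18616766e+00 -1.21557119e+00] [ 0.18002156 -0.58772855 -0.49517652]
[[-0.998 -0.061 -0.003]
 [-0.061  0.998 -0.001]
 [ 0.003 -0.001 -1.   ]]
to knob in tool [-1.1930314   0.32933924 85.5801591 ]
```

View pics/w1.png

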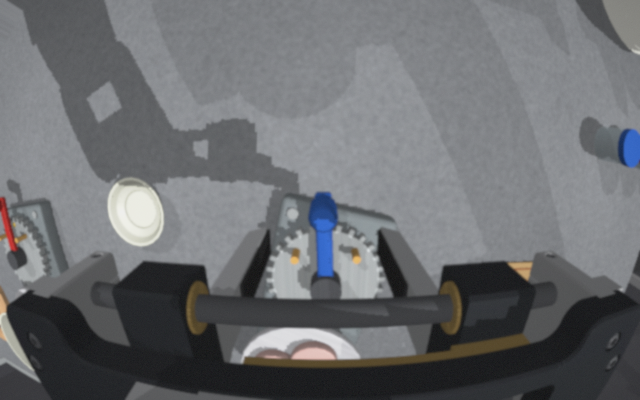

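The wrist view shows the blue knob (around 322,210) centred between the open fingers, with nothing below them. I'll descend and grip lightly.

Emit:
{"api": "send_rows", "payload": {
  "series": [
    [[0.6,-1,0,25,0],[0.6,-1,0,50,0],[0.6,-1,0,75,0],[0.6,-1,0,85,0],[0.6,-1,0,85,0],[0,-1,0,85,0],[0,-1,0,85,0],[0,-1,0,85,0],[0,-1,0,85,0],[0,-1,0,85,0]]
  ],
  "newtons": 5
}}

```text
clock: 3.3
eef_pos: [403.7, 218.1, 88.8]
eef_rot: [3.141, 0.001, -3.081]
wrist_force: [-0.7, -0.2, 3.7]
finger_gap: 24.0
```

```bash
cat > m.py <<'E'
from h import *
a=np.array([491.9,227.8]);th=3.206
def go(q1,n=8):
    s=manip.read_state();M=R.from_euler("xyz",s["eef_rot"]).as_matrix();p=np.array(s["eef_pos"])
    d=p[:2]-a;q0=np.arctan2(-d[1],-d[0])+np.pi-th
    print(s["clock"],p.round(1),"gap",round(s["finger_gap"],1),"F",np.round(s["wrist_force"],1),"r",np.hypot(*d).round(1),"q",q0.round(3))
    for q in np.linspace(q0,q1,n+1)[1:]:
        w=np.array([a[0]+90*np.cos(th+q),a[1]+90*np.sin(th+q),86])
        print((M.T@(w-p)).round(1),np.round(-np.degrees(q-q0),1))
E
python3 -c "
from m import *
go(-.47)"
```

```text
3.3 [403.7 218.1  88.8] gap 24.0 F [-0.7 -0.2  3.7] r 88.8 q 0.045
[1.3 5.7 2.8] 3.7
[ 1.  11.5  2.8] 7.4
[ 0.4 17.3  2.8] 11.1
[-0.6 23.   2.8] 14.7
[-2.  28.6  2.8] 18.4
[-3.8 34.1  2.8] 22.1
[-5.9 39.5  2.8] 25.8
[-8.3 44.7  2.8] 29.5
```

Gripped on the 24 mm knob (gap 24.0). Now I'll swing clockwise along the arc, slowly near the pin.

Emit:
{"api": "send_rows", "payload": {
  "series": [
    [[0,0.5,5.5,0,3.7],[0,0.5,11.5,0,7.4],[0,0,17.3,0,11],[0,-1,23,0,14.7],[0,-2,28.5,0,18.4],[0,-4,34,0,22],[0,-5,37,0,24],[0,-6,39.5,0,25.8],[0,-7,42,0,27.5],[0,-7,42,0,27.5]]
  ]
}}

```text
clock: 4.3
eef_pos: [407.7, 259.7, 88.6]
eef_rot: [-3.139, -0.0, 2.722]
wrist_force: [-4.3, -9.7, 8.0]
finger_gap: 24.6
```

```bash
python3 -c "
from m import *
go(-.47,1)"
```

```text
4.3 [407.7 259.7  88.6] gap 24.6 F [-4.3 -9.7  8. ] r 90.1 q -0.427
[0.1 3.9 2.6] 2.5
```

There is about 10 N of opposing force at q≈-0.43, so this is the clockwise pin. I'll hold briefly, confirm, and plan the return.

Emit:
{"api": "send_rows", "payload": {
  "series": [
    [[0,0,0,0,0],[0,0,0,0,0],[0,0,0,0,0]]
  ]
}}

```text
clock: 4.6
eef_pos: [407.6, 259.5, 88.7]
eef_rot: [-3.139, -0.0, 2.723]
wrist_force: [-4.1, -9.5, 7.3]
finger_gap: 23.8
```

```bash
python3 -c "
from m import *
go(.43,14)
c=manip.camera('side')
cv2.imwrite('pics/s2.png',cv2.resize(c['img'][270:380,280:450],None,fx=4,fy=4)[:,:,::-1])"
```

```text
4.6 [407.6 259.5  88.7] gap 23.8 F [-4.1 -9.5  7.3] r 90.1 q -0.424
[-0.6 -5.5  2.7] -3.5
[ -1.4 -10.9   2.7] -7.0
[ -2.6 -16.2   2.7] -10.5
[ -4.  -21.5   2.7] -14.0
[ -5.8 -26.7   2.7] -17.5
[ -8.  -31.8   2.7] -21.0
[-10.4 -36.7   2.7] -24.5
[-13.1 -41.5   2.8] -27.9
[-16.1 -46.1   2.8] -31.4
[-19.3 -50.5   2.8] -34.9
[-22.9 -54.7   2.8] -38.4
[-26.7 -58.6   2.8] -41.9
[-30.7 -62.4   2.8] -45.4
[-34.9 -65.9   2.8] -48.9
```

View pics/s2.png

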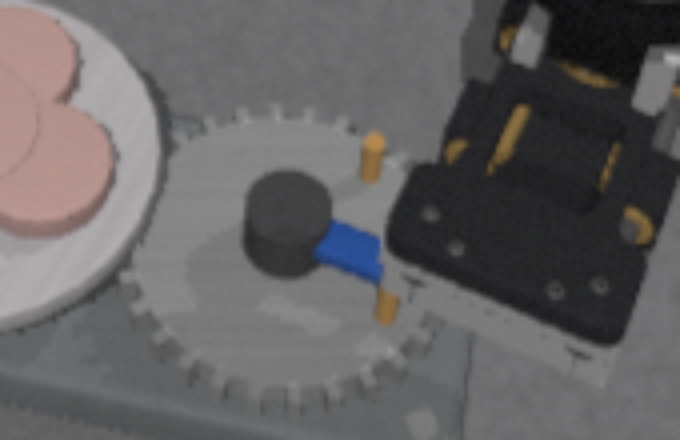

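The picture shows the arm against the lower (clockwise) pin. The pins haven't moved: upper at about (373,309) in full-frame pixels, lower partly hidden at about (376,346). Next I'll swing to the other pin.

Emit:
{"api": "send_rows", "payload": {
  "series": [
    [[0,-0.5,-5.5,0,-3.5],[0,-1.5,-11,0,-7],[0,-2.5,-16,0,-10.5],[0,-4,-21.5,0,-14],[0,-6,-26.5,0,-17.5],[0,-8,-32,0,-21],[0,-10.5,-36.5,0,-24.5],[0,-13,-41.5,0,-28],[0,-16,-46,0,-31.5],[0,-16,-46,0,-31.5]]
  ]
}}

```text
clock: 5.65
eef_pos: [403.1, 211.3, 88.4]
eef_rot: [-3.141, -0.002, -3.009]
wrist_force: [-6.5, -2.2, 5.2]
finger_gap: 23.6
```

```bash
python3 -c "
from m import *
go(.46,7)"
```

```text
5.65 [403.1 211.3  88.4] gap 23.6 F [-6.5 -2.2  5.2] r 90.3 q 0.119
[-0.7 -4.4  2.4] -2.8
[-1.2 -8.7  2.4] -5.6
[ -2.  -13.    2.4] -8.4
[ -2.9 -17.3   2.4] -11.2
[ -4.1 -21.5   2.4] -13.9
[ -5.5 -25.7   2.4] -16.7
[ -7.  -29.8   2.4] -19.5
```

Emit:
{"api": "send_rows", "payload": {
  "series": [
    [[0,0,-4.5,0,-2.8],[0,-0.5,-8.5,0,-5.6],[0,-1,-13,0,-8.4],[0,-2,-17.5,0,-11],[0,-3,-21.5,0,-14],[0,-4,-24,0,-15.5],[0,-4.5,-26,0,-17],[0,-5,-28,0,-18],[0,-5,-28,0,-18],[0,-5,-28,0,-18]]
  ]
}}

```text
clock: 6.65
eef_pos: [411.8, 184.4, 88.4]
eef_rot: [-3.142, -0.002, -2.697]
wrist_force: [-4.3, -2.4, 3.3]
finger_gap: 23.5
```

```bash
python3 -c "
from m import *
go(.46,1)"
```

```text
6.65 [411.8 184.4  88.4] gap 23.5 F [-4.3 -2.4  3.3] r 91.1 q 0.432
[-1.3 -2.4  2.4] -1.6
```

At q≈0.43 there's no tangential force yet, so I'll nudge on until it resists.

Emit:
{"api": "send_rows", "payload": {
  "series": [
    [[0,0,-1.5,0,-1],[0,-0.5,-3,0,-2],[0,-0.5,-4,0,-2.5],[0,-0.5,-4,0,-2.5],[0,-0.5,-4,0,-2.5]]
  ]
}}

```text
clock: 7.15
eef_pos: [413.9, 181.0, 88.3]
eef_rot: [3.141, -0.002, -2.653]
wrist_force: [-5.4, -3.5, 3.5]
finger_gap: 23.7
```

```bash
python3 -c "
from m import *
go(0,10)
c=manip.camera('side')
cv2.imwrite('pics/s3.png',cv2.resize(c['img'][270:380,280:450],None,fx=4,fy=4)[:,:,::-1])"
```

```text
7.15 [413.9 181.   88.3] gap 23.7 F [-5.4 -3.5  3.5] r 91.0 q 0.476
[-0.9  4.3  2.3] 2.7
[-1.   8.6  2.3] 5.5
[-1.3 12.9  2.3] 8.2
[-1.8 17.1  2.3] 10.9
[-2.5 21.4  2.3] 13.6
[-3.3 25.6  2.3] 16.4
[-4.4 29.7  2.3] 19.1
[-5.7 33.8  2.3] 21.8
[-7.2 37.8  2.3] 24.5
[-8.9 41.8  2.3] 27.3
```

View pics/s3.png

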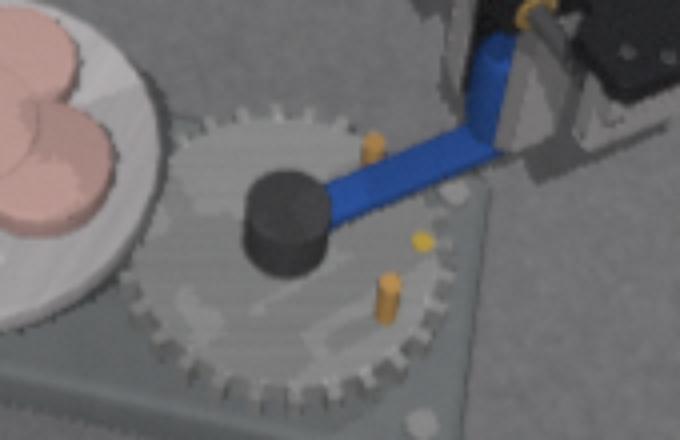

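The arm now overlaps the upper pin, and the lower pin (377,345) and yellow dot show no real shift. The contact force is still unclear, so I'll push another 3 mm, which is well inside the 15 mm dot limit.

Emit:
{"api": "send_rows", "payload": {
  "series": [
    [[0,-0.5,-1.5,0,-1],[0,-0.5,-3,0,-2],[0,-0.5,-3,0,-2],[0,-0.5,-3,0,-2]]
  ]
}}

```text
clock: 7.6
eef_pos: [415.7, 179.7, 88.4]
eef_rot: [3.14, -0.001, -2.618]
wrist_force: [-5.2, 7.7, 1.2]
finger_gap: 26.2
```

```bash
python3 -c "
from m import *
go(0.02,10)"
```

```text
7.6 [415.7 179.7  88.4] gap 26.2 F [-5.2  7.7  1.2] r 90.1 q 0.499
[-0.   4.3  2.4] 2.7
[-0.2  8.6  2.4] 5.5
[-0.5 12.9  2.4] 8.2
[-1.1 17.2  2.4] 11.0
[-1.8 21.4  2.4] 13.7
[-2.8 25.6  2.4] 16.5
[-3.9 29.8  2.4] 19.2
[-5.3 33.9  2.4] 21.9
[-6.8 37.9  2.4] 24.7
[-8.6 41.8  2.4] 27.4
```

Resistance is now clear: about 9 N against the motion. Stops were felt at roughly -0.425 and +0.48, so the middle is about 0.03. Going back there.

Emit:
{"api": "send_rows", "payload": {
  "series": [
    [[0,0,4.5,0,2.7],[0,0,8.5,0,5.5],[0,-0.5,13,0,8.2],[0,-1,17,0,11],[0,-2,21.5,0,13.7],[0,-3,25.5,0,16.5],[0,-4,30,0,19.2],[0,-5,34,0,22],[0,-6.5,38,0,24.5],[0,-8,41.5,0,27]]
  ]
}}

```text
clock: 8.6
eef_pos: [403.3, 219.1, 88.5]
eef_rot: [3.141, 0.002, -3.091]
wrist_force: [7.2, -0.4, -5.7]
finger_gap: 24.3
```

Emit:
{"api": "send_rows", "payload": {
  "series": [
    [[0,0,0,0,0],[0,0,0,0,0],[0.6,0,0,0,0],[0.6,0,0,0,0],[0.6,0,0,0,0],[0.6,0,0,0,0],[0.6,0,0,-25,0],[0.6,0,0,-60,0],[0.6,0,0,-100,0],[0.6,0,0,-100,0]]
  ]
}}

```text
clock: 9.6
eef_pos: [404.3, 219.7, 193.1]
eef_rot: [3.139, 0.007, -3.089]
wrist_force: [-0.1, -0.5, -1.0]
finger_gap: 56.7
```

Emit:
{"api": "send_rows", "payload": {
  "series": [
    [[0.6,40,0,0,0],[0.6,80,0,-40,0],[0.6,80,0,-80,0],[0.6,80,0,-80,0]]
  ]
}}

```text
clock: 10.0
eef_pos: [323.2, 215.5, 272.9]
eef_rot: [3.138, 0.007, -3.088]
wrist_force: [0.0, 0.1, -0.4]
finger_gap: 56.5
```

Run:
```python
from h import *
from scipy.optimize import least_squares
s=manip.read_state();print(s["clock"],s["eef_pos"],s["wrist_force"],s["finger_gap"])
c=manip.camera("side");save(c,"s4.png")
im=c["img"][260:390,200:440]
hsv=cv2.cvtColor(im,cv2.COLOR_RGB2HSV)
for n,m in (("yel",cv2.inRange(hsv,(12,110,80),(35,255,255))),("blue",cv2.inRange(hsv,(108,150,50),(130,255,255)))):
    k,l,st,ce=cv2.connectedComponentsWithStats(m)
    for i in range(1,k):
        if st[i,4]>2: print(n,st[i]+[200,260,0,0,0],(ce[i]+[200,260]).round(1))
for t in ("red_knob","dish_center","cup_center"):
    for r in manip.find_in(t,c)[:1]: print(t,np.round(r["rect"],1),round(r["conf"],2))
```

```text
10.0 [323.2353323  215.46999255 272.85949922] [ 0.00346891  0.07317703 -0.36584495] 56.50856769411845
yel [371 304   5  11  47] [372.8 308.7]
yel [374 339   6  12  55] [376.7 344.3]
blue [362 300  63  31 879] [399.3 320.4]
red_knob [329.1 116.4  57.9  28. ] 0.64
dish_center [354.3 213.7  46.9  35.1] 0.81
cup_center [263.1 208.6  44.5  44.2] 0.83
```

View pics/s4.png

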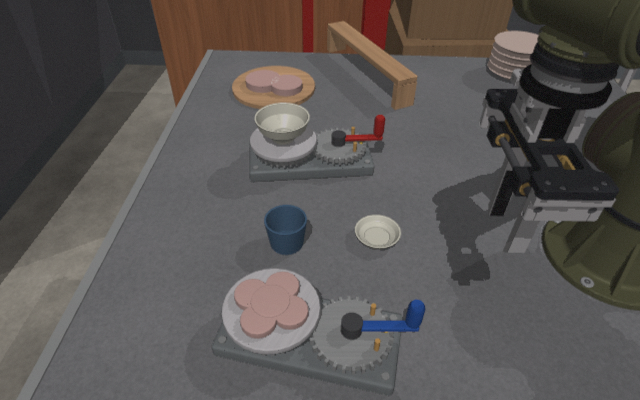

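The pins are at exactly the same pixels as at the start. The crank stands about midway with the gripper clear of it, and the red wheel, dish and cup look unchanged. Handing in.

```bash
python3 -c "
from cell import manip
print(manip.sign_off())"
```

```text
the job is handed in; nothing more can be done
None
```

The free-play check is done and handed in at about 10 s of the 43 s allowed; the interface gave no verdict. I gripped the blue knob at 5 N and swung it to each stop pin. I then brought it back to midway, let go and moved the gripper clear.

- **Clockwise pin:** the crank met about 10 N of resistance with the gripper at about -0.43 rad.
- **Anticlockwise pin:** it met about 9 N at about +0.48 to +0.50 rad. That reads slightly past the nominal 0.45, which I put down to a small zero offset and give in the fingers. I found no clear resistance at 0.43 or 0.48, so I pushed on about 3 mm until there was.
- **Final position:** the gripper's last reading before release puts the crank about 0.03 rad from midway, well inside the 0.175 allowed.
- **Gear:** both stop pins are at exactly their starting pixels, so the gear did not move. The final picture did not show the yellow dot (hidden by the arm), so this rests on the pins.
- **Red wheel, dish and cup:** each was detected within about 1–3 pixels of where it started, which is within detector noise, and they look unmoved.
- **Contact:** the wrist force was about zero at the end, and the arm was touching nothing.

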